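Scan the barcode of the large reagent bottle with the hand scanner

ROBOT

A 6-joint arm with a two-finger parallel gripper is mounted at the origin on a cart in front of the work surface, level with it; the furniture and walls round the work are solid. World frame = base frame: x ahead of the robot, y to its left, z up, the work surface at z = 0. Lengths are in m, angles in rad, forces in N, time in s.
With the tool pointing down it reaches from about 0.225 to 0.875 m from the base axis. Payload 3.4 kg.
Tool frame: the origin (TCP) lies at the very end of the fingers, on their centre line; the grasp point (between the pads) lies 19 mm behind it; x points along the fingers, y is the direction in which the jaws open and shut, and the axes are right-handed (so a half turn about x gives the same grasp; the last joint's range is limited). The gripper opens to 85 mm and grips with 20 to 120 N. Pads are 22 mm wide; open, the fingers measure 114 mm over their backs; the gripper's body (76 mm by 85 mm) begins 54 mm behind the grasp point. The pads swing forward as they close: fully open they stand 13 mm farther back than shut.
Start: joints at [-1.331, 0.276, 1.505, -0, 1.361, -0.121], TCP at [0.203, -0.538, 0.231] pointing down, gripper open.
Joint ranges: [-2.89, 2.89], [-0.75, 2.08], [0.22, 2.7], [-1.18, 4.32], [0.11, 2.71], [-2.7, 2.7]. Speed limits (rad/s): [2.57, 2.57, 3.14, 3.14, 3.14, 3.14].

INTERFACE

Orientations are given as a unit quaternion [w, x, y, z].
In Python, from rig import manip gives the robot as it stands. The module is installed in compiled form; this text tells all that it offers.
- The arm moves only by the tool play_rows, never from a script. Its argument "plan" is a list that holds one entry, the list of rows, each a list of 5 numbers: the closure, from 0 (fully open) to 1 (shut), then the shift along the tool's x, y, z in m, then the turn about the tool's x in degrees. A call has 1 to 12 rows; each row is the pose to reach, as a shift and turn from the pose measured when the call began, along the tool's axes at that moment; what a row does not reach only later rows make up. A row lasts 1/10 s, in which the tool goes at most 50 mm and 8.59 degrees, less where a joint would pass 70% of its speed; a pose out of reach is approached as far as the arm can. A call with a gripper value outside its range is refused whole. The fingers move at their own pace and stop on an object; "grip_force" is the grip in N (left out, the last holds). Time passes only in rows, so rows that repeat a pose let the fingers close. It gives the time, the measured TCP pose, the force and the opening at its end, in the units of the state.
- manip.get_state(): the state, without advancing time (a new reading comes with each control period).
- manip.get_image(name): name is "scene" or "top" or "wrist"; returns (picture, depth): 384x512x3 uint8, red, green, blue; 384x512 float32, m along the optical axis (not along the pixel's ray), 0 where there is no reading.
- manip.camera_params(name): a dict with "intrinsics" (3x3 intrinsics, pixels), "R" (3x3) and "t" (3): a world point X has camera coordinates R X + t; the wrist camera has in their place "mount" (4x4, takes a point from camera to tool coordinates, whose origin is the TCP and whose axes are the tool frame's). Camera axes: x right, y down, z forward; pixel columns grow to the right and rows downward; lengths in m; the calibration is good to about 2 mm. A picture is of the moment at which its call begins: read the wrist's pose just before it. camera_params takes no time and is no camera call.
- manip.sign_off(): hands the job in, once; it reports no verdict.
The state is a dict: "clock": time; "qpos": joint angles; "qd": joint speeds; "effort": joint torques, N m; "position": TCP position; "ee_rot": TCP orientation; "contact_force": force on the tool from outside, world axes, zero at the start; "moment": the same for the moment, N m; "width": finger opening in m.
Only numpy, scipy, OpenCV 4.12 (cv2) and the standard library are available. Lean on these libraries where they do the work, as an engineer would, in place of code of your own. Each camera call takes 0.05 s, during which the arm holds its last target.

TASK

Lift the hand barcode scanner straight up, well clear of its charging cradle, and, keeping it level all the while, carry it to the larger of the two reagent bottles and hold it there level and still, its window square to the bottle's barcode sticker and pointing at the sticker's centre from about 10 cm away. Do not shift or tip the bottles or the other loose things on the bench. Finish while still holding the scanner steady in the air like this: do not put it down or let go.

Things in the scene. Friction and masses are not known exactly. Their poses are not given: they have to be found in the camera images.
- scanner_mid (a point): centre of the hand barcode scanner, a plain grey bar with a black nose, 118 mm long (x), 34 mm wide (y), 30 mm high (z), about 0.16 kg. It lies loose and level in its cradle, centre 45 mm above the bench. +x points to its nose, +z up through the trigger key. Its flat parallel sides (y) can be pinched from above.
- scanner_window (a point): centre of the scanner's window, in the middle of the end face of the nose, 59 mm in +x from scanner_mid, same axes. The scanner looks along +x.
- scanner: the scanner as a body; its origin is the centre of its underside, 15 mm below scanner_mid, same axes
- cradle: white charging cradle, fixed to the bench, 130 x 64 mm, 38 mm high; origin at the centre of its underside, x along the scanner. Two end saddles carry the scanner's underside at 30 mm; cheeks and end stops, 2 mm clear of it, rise to 38 mm. Within 38 mm of the centre along x the scanner's sides are open to fingers above a 12 mm base. Nothing clips it in.
- bottle_large_label (a point): centre of the barcode sticker on the larger bottle (the one to scan), on its surface 60 mm above the bench. Sticker 60 mm wide round the bottle, 54 mm high, upright black bars on white. +x points from the sticker straight into the bottle (its axis is 34 mm in), +z up: a scanner square to the sticker has its own +x along this +x.
- bottle_large: larger reagent bottle with ribbed blue cap, loose, 66 mm across, 142 mm high; origin at the centre of its underside, barcode on its -x side
- bottle_small: smaller reagent bottle of like shape, loose, 43 mm across, 96 mm high, with a smaller barcode; not to be scanned or touched; origin at the centre of its underside
- sample_pot: small clear pot with white lid, loose, 43 mm across, 48 mm high; origin at the centre of its underside; leave alone
- petri_dish: flat clear dish, loose, 62 mm across, 15 mm high; origin at the centre of its underside; leave alone
- tape_roll: roll of masking tape lying flat, loose, 98 mm across, 25 mm high; origin at the centre of its underside; leave alone
Mind the look-alikes: they are no part of the job. What is shaped like the cradle but pink or turquoise is not meant. Leave any green look-alike of the scanner alone.

How it is judged:
On the way:
1. the scanner is lifted clear of its cradle: gripped, its centre more than 65 mm above the bench, no contact with the cradle, level within 0.2 rad (height (world z) of scanner_mid above 0.065 m and contact force between scanner and cradle below 0.1 N and contact force between the fingers and scanner above 1 N and angle between scanner_mid's own z axis and vertical below 0.2 rad), for 0.1 s.
At the end, for the whole second after the job is handed in: Held by the gripper, scanner centre over 40 mm up, touching no cradle or bottle, still (20 mm/s, 0.15 rad/s), level within 0.15 rad; larger bottle's sticker centre 60 to 140 mm ahead of the window, within 18 mm of its line of sight sideways and in height, square within 0.25 rad (contact force between the fingers and scanner above 1 N and contact force between scanner and cradle below 0.1 N and contact force between scanner and bottle_large below 0.1 N and contact force between scanner and bottle_small below 0.1 N and height (world z) of scanner_mid above 0.04 m and angle between scanner_mid's own z axis and vertical below 0.15 rad and linear speed of scanner below 0.02 m/s and angular speed of scanner below 0.15 rad/s and x of bottle_large_label in the frame of scanner_window between 0.06 and 0.14 m and y of bottle_large_label in the frame of scanner_window between -0.018 and 0.018 m and z of bottle_large_label in the frame of scanner_window between -0.018 and 0.018 m and x of scanner_window in the frame of bottle_large_label below -0.05 m and angle between the x axis of scanner_window and the x axis of bottle_large_label, either way round below 0.25 rad and angle between bottle_large's own z axis and vertical below 0.1 rad); the arm keeps its last pose, push and grip.
It fails at once if the scanner is tilted more than 0.4 rad from level (angle between scanner_mid's own z axis and vertical above 0.4 rad).
It fails at once if the larger bottle is shifted by more than 10 mm or tipped (distance of bottle_large from where it was at the start of the episode above 0.01 m or angle between bottle_large's own z axis and vertical above 0.2 rad).
It fails at once if the smaller bottle is shifted by more than 10 mm or tipped (distance of bottle_small from where it was at the start of the episode above 0.01 m or angle between bottle_small's own z axis and vertical above 0.2 rad).
It fails at once if another loose thing is shifted by more than 20 mm (distance of any of sample_pot, petri_dish, tape_roll from where it was at the start of the episode above 0.02 m).
It also fails if it takes over 34 s, if anything falls off the work surface, if the arm or the gripper's body presses on something with over 40 N, if the wrist force passes 120 N, or if a joint passes its speed limit or range.

## Working session

There is one attempt and no reset: what is moved stays moved. The work goes in short steps, Python scripts to look and compute and a tool call to move; the robot and the scene stay as the last step left them, time stands still between calls to the robot, and variables do not carry over. Pictures are saved under pics/ and viewed, and the job is handed in when it is done.

Besides the shell and the picture viewer there is one more tool, called after "Emit:" in YAML: its name, and indented under it one key for each argument. play_rows: Moves the arm, as the interface text tells. Its arguments: {"type":"object","properties":{"plan":{"type":"array","items":{"type":"array","items":{"type":"array","items":{"type":"number"}}}},"grip_force":{"type":"number"}},"required":["plan"]}

```bash
mkdir -p pics; cat > h.py <<'E'
import numpy as np, cv2
from rig import manip
def grab(n,tag):
    s=manip.get_state(); im,d=manip.get_image(n); cv2.imwrite(f'pics/{tag}.png',im[:,:,::-1]); np.savez(f'{tag}.npz',im=im,d=d,p=s['position'],q=s['ee_rot']); return im,d,s
E
python3 - <<'E'
from h import *
for n in ('scene','top'):
    im,d,s=grab(n,n+'0'); print(n,manip.camera_params(n))
print(s)
print(manip.camera_params('wrist'))
E
```

```text
scene {'intrinsics': array([[388.61519342,   0.        , 258.33421231],
       [  0.        , 388.61519342, 196.06752939],
       [  0.        ,   0.        ,   1.        ]]), 'R': array([[-0.49779835, -0.86709105,  0.01870576],
       [-0.43091172,  0.2285545 , -0.87297075],
       [ 0.75266984, -0.44262394, -0.48741375]]), 't': array([0.24287372, 0.27258063, 0.94209883])}
top {'intrinsics': array([[451.01817146,   0.        , 255.18505725],
       [  0.        , 451.01817146, 191.21145748],
       [  0.        ,   0.        ,   1.        ]]), 'R': array([[-2.24114956e-02, -9.99748527e-01, -7.80067911e-04],
       [-9.95253881e-01,  2.23846318e-02, -9.47029067e-02],
       [ 9.46965530e-02, -1.34606816e-03, -9.95505274e-01]]), 't': array([0.00674753, 0.54692596, 1.32385347])}
{'clock': 0.05, 'qpos': array([-1.33101394e+00,  2.76568797e-01,  1.50611096e+00, -7.31260379e-06,
        1.36071956e+00, -1.21031198e-01]), 'qd': array([-0.00101835,  0.00034369,  0.00031448,  0.00067655, -0.00028112,
       -0.00037723]), 'effort': array([ 2.39110137e-03, -4.18075311e+01, -2.46676397e+01,  1
[... 161 characters left out ...]
-0.12751397,  0.69567104]), 'contact_force': array([-0.30364015, -0.49133203,  0.41479032]), 'moment': array([-0.01729087, -0.02211396, -0.02406395]), 'width': 0.0854116316068489}
{'intrinsics': array([[341.13286386,   0.        , 253.6384295 ],
       [  0.        , 341.13286386, 192.6486053 ],
       [  0.        ,   0.        ,   1.        ]]), 'mount': array([[ 2.91456899e-04, -3.02893259e-01,  9.53024443e-01,
        -1.42498939e-01],
       [ 9.99999914e-01, -1.92649031e-04, -3.67051411e-04,
         2.67891904e-05],
       [ 2.94776633e-04,  9.53024468e-01,  3.02893177e-01,
        -7.73189464e-02],
       [ 0.00000000e+00,  0.00000000e+00,  0.00000000e+00,
         1.00000000e+00]])}
```

View pics/scene0.png

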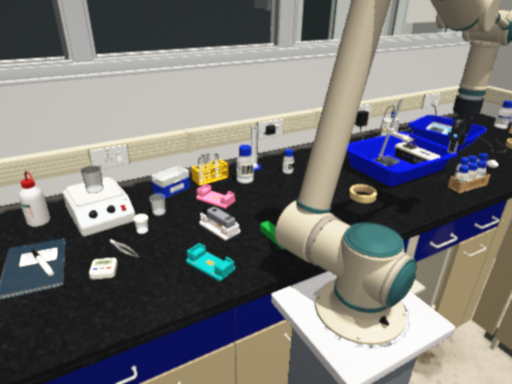

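View pics/top0.png

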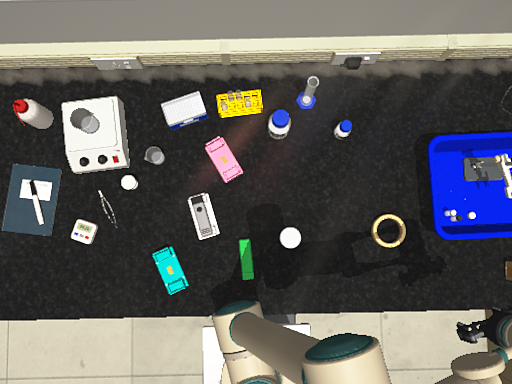

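```bash
python3 - <<'E'
import cv2
a=cv2.imread('pics/top0.png'); b=cv2.imread('pics/scene0.png')
cv2.imwrite('pics/c1.png',cv2.resize(a[95:295,140:360],None,fx=3.6,fy=3,interpolation=cv2.INTER_CUBIC)[:, :792])
cv2.imwrite('pics/c2.png',cv2.resize(b[130:290,130:310],None,fx=4,fy=3.75,interpolation=cv2.INTER_CUBIC))
E
```

```text
(no output)
```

View pics/c1.png

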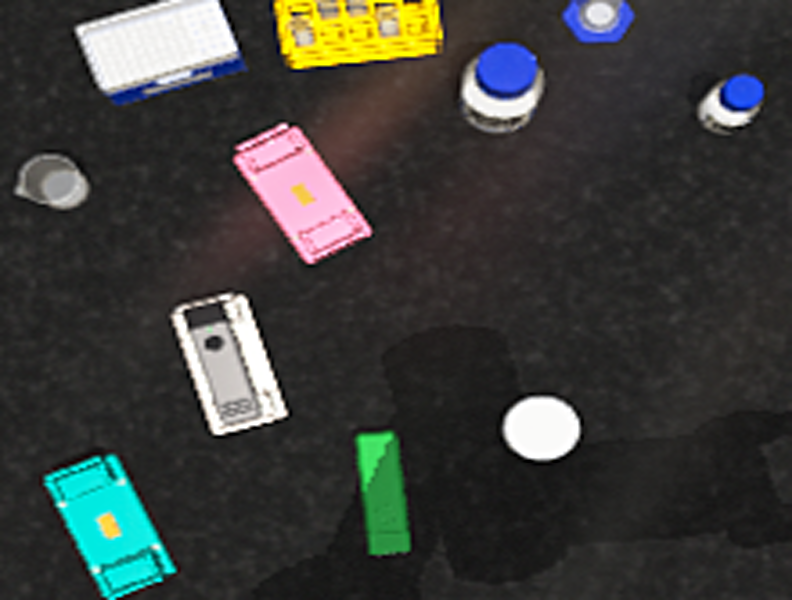

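View pics/c2.png

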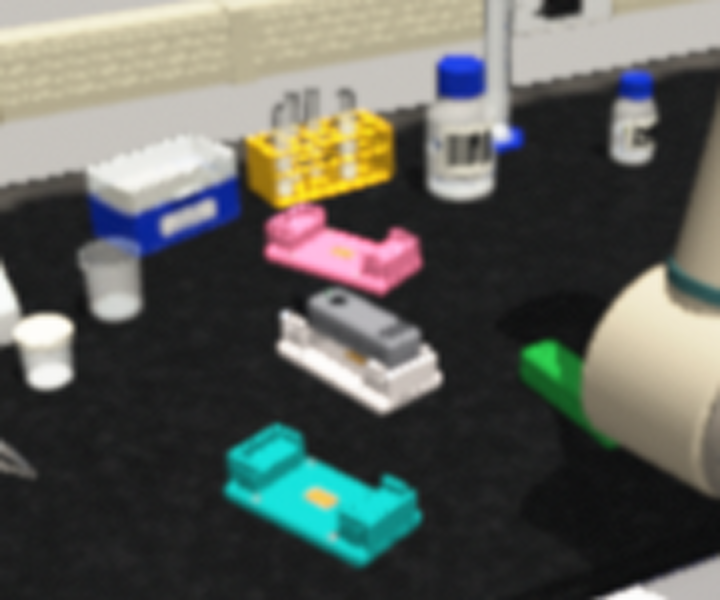

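```bash
cat >> h.py <<'E'
from scipy.spatial.transform import Rotation as Ro
def cam(n,p=None,q=None):
    c=manip.camera_params(n); K=c['intrinsics']
    if n!='wrist': return K,c['R'],c['t']
    M=np.eye(4); M[:3,:3]=Ro.from_quat(np.roll(q,-1)).as_matrix(); M[:3,3]=p
    T=np.linalg.inv(M@c['mount']); return K,T[:3,:3],T[:3,3]
def cloud(d,K,R,t):
    v,u=np.mgrid[:d.shape[0],:d.shape[1]]
    P=np.stack([(u-K[0,2])/K[0,0]*d,(v-K[1,2])/K[1,1]*d,d],-1)
    return (P-t)@R
def onplane(uv,z,K,R,t):
    uv=np.atleast_2d(np.array(uv,float)); r=np.c_[(uv-K[:2,2])/K[0,0],np.ones(len(uv))]@R; o=-R.T@t
    return o+r*((z-o[2])/r[:,2])[:,None]
E
python3 - <<'E'
from h import *
for n in ('top','scene'):
    a=np.load(n+'0.npz');K,R,t=cam(n);im=a['im'].astype(int);C=cloud(a['d'],K,R,t)
    hsv=cv2.cvtColor(a['im'],cv2.COLOR_RGB2HSV)
    if n=='top':
        m=np.zeros(C.shape[:2],bool); m[185:250,180:230]=1
        z=C[...,2]
        s=m&(z>.051)&(z<.075)
        print('scan px',s.sum(), 'z',np.median(z[s]))
        uv=np.argwhere(s)[:,::-1].astype(np.float32); r=cv2.minAreaRect(uv); b=cv2.boxPoints(r); print(r); P=onplane(b,.06,K,R,t); print(P.round(4),P.mean(0))
        e=P[1]-P[0]; print(np.linalg.norm(np.diff(P,axis=0),axis=1))
    blue=(hsv[...,0]>105)&(hsv[...,0]<130)&(hsv[...,1]>150)&(hsv[...,2]>80)
    for nm,(u0,u1,v0,v1) in dict(topbig=(262,298,100,140),topsm=(330,356,115,140)).items() if n=='top' else dict(scbig=(230,260,140,158),scsm=(280,298,145,160)).items():
        k=np.zeros_like(blue);k[v0:v1,u0:u1]=1;k&=blue
        Q=C[k]; print(nm,k.sum(),np.median(Q,0),Q[:,2].max()); top=Q[Q[:,2]>Q[:,2].max()-.006]; print(top.mean(0),(top.max(0)+top.min(0))/2)
        # body
        k=np.zeros_like(blue);k[v0-5:v1+35,u0-5:u1+5]=1
        Q=C[k&(C[...,2]>.02)&(C[...,2]<.09)]; print(' body',len(Q),Q.min(0),Q.max(0))
E
```

```text
scan px 479 z 0.06079431063120643
((201.4872589111328, 215.856689453125), (40.63195037841797, 11.850984573364258), 73.61045837402344)
[[0.528  0.1846 0.06  ]
 [0.537  0.1514 0.06  ]
 [0.4232 0.1195 0.06  ]
 [0.4143 0.1525 0.06  ]] [0.47561074 0.15198561 0.06      ]
[0.03443033 0.11825659 0.03414995]
topbig 254 [ 0.73970059 -0.0795581   0.14246595] 1.3697038531662917
[ 0.41911704 -0.0037149   1.36970385] [ 0.41911704 -0.0037149   1.36970385]
 body 210 [ 0.70505824 -0.11179852  0.021464  ] [ 0.83265026 -0.01649878  0.08993309]
topsm 114 [ 0.72486379 -0.27038076  0.09620369] 0.1026884605762463
[ 0.7243198  -0.27058361  0.09870501] [ 0.72492662 -0.27062259  0.09971249]
 body 138 [ 0.70111189 -0.29286935  0.02047   ] [ 0.7427696  -0.24981468  0.08901734]
scbig 109 [ 0.72283352 -0.0744869   0.13457033] 0.6926037046533079
[-0.47072905  0.56528959  0.6926037 ] [-0.47072905  0.56528959  0.6926037 ]
 body 681 [ 0.61555679 -0.30364913  0.02008992] [0.96606807 0.04919929 0.08978453]
scsm 50 [ 0.71544026 -0.26737484  0.08996453] 0.09719289601332366
[ 0.72070909 -0.27205372  0.09388207] [ 0.72035099 -0.27397936  0.094412  ]
 body 238 [ 0.694065   -0.49725273  0.02008325] [ 0.96374216 -0.24911161  0.08973116]
```

```bash
python3 - <<'E'
from h import *
a=np.load('scene0.npz');K,R,t=cam('scene');im=a['im']
cv2.imwrite('pics/lab.png',cv2.resize(im[140:190,225:270,::-1],None,fx=12,fy=12,interpolation=cv2.INTER_CUBIC))
C=cloud(a['d'],K,R,t)
m=np.zeros(C.shape[:2],bool);m[155:186,232:260]=1
m&=(C[...,2]>.02)&(C[...,2]<.095)&(np.hypot(C[...,0]-.74,C[...,1]+.079)<.05)
xy=C[m][:,:2]
A=np.c_[2*xy,np.ones(len(xy))];s=np.linalg.lstsq(A,(xy**2).sum(1),rcond=None)[0];print(len(xy),s[:2],np.sqrt(s[2]+s[0]**2+s[1]**2))
from scipy.optimize import least_squares
f=least_squares(lambda c:np.hypot(*(xy-c).T)-.033,[.74,-.079],loss='soft_l1',f_scale=.002);print(f.x)
g=cv2.cvtColor(im,cv2.COLOR_RGB2GRAY)
print(g[160:176,234:258])
for u in (240,244,248,252,255,257):
  p=C[164,u]; print(u,p,np.degrees(np.arctan2(p[1]+.079,p[0]-.740)))
E
```

```text
314 [ 0.73343713 -0.08023684] 0.028573919506228274
[ 0.73838436 -0.0829561 ]
[[ 74  80 112 160 184 194 200 204 207 209 210 209 207 204 199 194 194 204
  211 209 197 181 149  86]
 [ 68  72 102 149 174 187 195 200 202 204 204 204 202 198 195 191 192 201
  207 201 195 178 139  79]
 [ 53  56  85 131 159 175 188 193 197 199 199 198 197 197 197 196 195 199
  205 203 201 186 143  81]
 [ 39  44  78 123 148 165 183 194 199 201 200 202 201 205 206 204 203 197
  201 216 226 216 173 102]
 [ 31  40  75 121 147 165 184 196 200 202 202 208 206 207 197 194 197 174
  180 223 239 235 205 135]
 [ 29  39  74 121 146 164 182 181 175 172 178 184 183 170 146 143 156 123
  143 209 236 235 213 161]
 [ 30  39  75 121 141 158 173 155 127 114 126 137 130 103  75  84 109  90
  116 183 217 219 200 162]
 [ 29  40  79 127 139 142 159 142 109  91 107 118 108  73  44  66  95  84
  105 157 181 181 166 134]
 [ 29  43  90 142 149 128 144 139 109  92 110 117 107  72  51  75  96  81
   96 130 129 120 105  86]
 [ 27  43  94 152 162 141 149 140 109  91 109 118 106  75  69  92 101  80
   89 111  88  70  59  50]
 [ 27  41  89
[... 260 characters left out ...]
01
  111 107  59  31  29  29]
 [ 30  38  77 129 154 165 170 150 121 110 127 133 127 116 136 159 148 147
  150 117  58  32  29  30]
 [ 25  34  74 127 155 167 175 167 157 162 173 178 177 175 187 198 188 186
  175 120  57  31  29  31]
 [ 20  30  71 126 154 166 175 178 186 194 203 208 208 206 205 205 200 192
  169 111  52  32  29  28]]
240 [ 0.72009601 -0.05171697  0.0819272 ] 126.11215647177231
244 [ 0.70939144 -0.06311291  0.08385398] 152.56885620597538
248 [ 0.70447795 -0.07758406  0.08279528] 177.71734106373546
252 [ 0.71249345 -0.09939423  0.07497177] -143.44558437090075
255 [ 0.82170535 -0.17518171  0.01492824] -49.65244758053043
257 [ 0.83315294 -0.19152892  0.00686742] -50.38158861312581
```

View pics/lab.png

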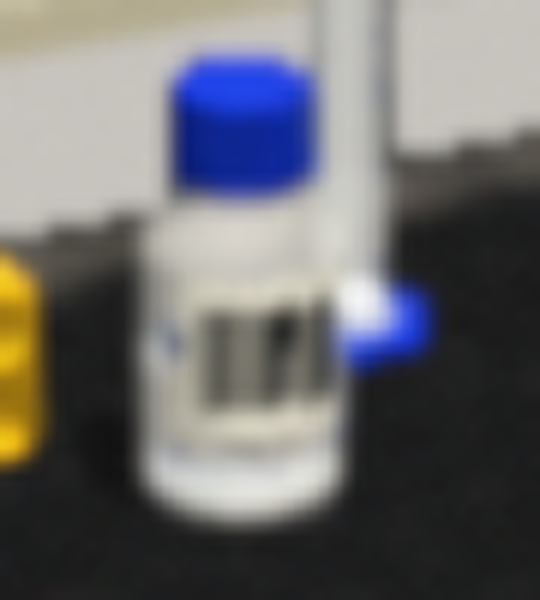

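```bash
cat >> h.py <<'E'
def rel(target,yaw_y):
    "target xyz world, yaw_y: wanted heading (deg) of the scanner x axis (tool z or -z)"
    s=manip.get_state(); M=Ro.from_quat(np.roll(s['ee_rot'],-1)).as_matrix(); p=s['position']
    print('clock',s['clock'],'pos',p.round(4),'q',s['qpos'].round(3),'w',s['width'],'F',s['contact_force'].round(2))
    print('axes x,y,z cols\n',M.round(3))
    d=M.T@(np.array(target)-p)
    w=np.array([np.cos(np.radians(yaw_y)),np.sin(np.radians(yaw_y)),0]); wt=M.T@w
    a=np.degrees(np.arctan2(-wt[1],wt[2])) # turn about x taking z to wt
    print('shift mm',(d*1000).round(1),'turn',a.round(2),'or',round((a+360)%360-180,2))
E
python3 - <<'E'
from h import *
rel([.476,.152,.15],15.7)
E
```

```text
clock 0.1 pos [ 0.2028 -0.5375  0.2305] q [-1.331  0.277  1.506 -0.     1.361 -0.121] w 0.0851567050302914 F [0.07 0.13 0.67]
axes x,y,z cols
 [[-0.     0.353 -0.936]
 [ 0.002 -0.936 -0.353]
 [-1.    -0.002 -0.   ]]
shift mm [  81.5 -548.6 -499. ] turn -175.03 or 4.97
```

Emit:
play_rows:
  plan:
    - [[0,0,-45,-41,0]]

```text
clock: 0.2
position: [0.2203, -0.4959, 0.2302]
ee_rot: [-0.126, -0.695, -0.125, 0.696]
contact_force: [1.6, 0.7, 0.3]
width: 0.0855
```

I wrote that row in millimetres instead of metres. The 50 mm cap limited it to a safe step along the intended line, so I'll continue in metres.

Emit:
play_rows:
  plan:
    - [[0,0,-0.034,-0.031,-8],[0,0,-0.068,-0.062,-16],[0,0,-0.102,-0.093,-24],[0,0,-0.136,-0.124,-32],[0,0,-0.17,-0.155,-40],[0,0,-0.204,-0.186,-48],[0,0,-0.238,-0.217,-56],[0,0,-0.272,-0.248,-64],[0,0,-0.306,-0.279,-72],[0,0,-0.34,-0.31,-80],[0,0,-0.374,-0.341,-88],[0,0,-0.408,-0.372,-96]]

```text
clock: 1.4
position: [0.4265, 0.0183, 0.2291]
ee_rot: [0.602, 0.37, 0.602, -0.371]
contact_force: [1.0, -0.7, -0.3]
width: 0.0851
```

```bash
python3 - <<'E'
from h import *
rel([.476,.152,.20],15.7)
E
```

```text
clock 1.4 pos [0.4265 0.0183 0.2291] q [-0.119  0.052  1.793 -0.002  1.298 -0.586] w 0.08512321893825646 F [ 0.96 -0.65 -0.28]
axes x,y,z cols
 [[-0.001  0.893  0.451]
 [-0.002  0.451 -0.893]
 [-1.    -0.002  0.001]]
shift mm [ 28.8 104.5 -97.1] turn -78.91 or 101.09
```

Emit:
play_rows:
  plan:
    - [[0,0.01,0.026,-0.024,-8],[0,0.02,0.052,-0.048,-16],[0,0.029,0.078,-0.072,-24],[0,0.029,0.104,-0.097,-32],[0,0.029,0.104,-0.097,-40],[0,0.029,0.104,-0.097,-48],[0,0.029,0.104,-0.097,-56],[0,0.029,0.104,-0.097,-64],[0,0.029,0.104,-0.097,-72],[0,0.029,0.104,-0.097,-79],[0,0.029,0.104,-0.097,-79],[0,0.029,0.104,-0.097,-79]]

```text
clock: 2.6
position: [0.4754, 0.1516, 0.1995]
ee_rot: [0.7, -0.097, 0.701, 0.096]
contact_force: [-0.3, -0.7, 0.0]
width: 0.0852
```

```bash
python3 - <<'E'
from h import *
rel([.476,.152,.20],15.7)
grab('wrist','w1')
E
```

```text
clock 2.6 pos [0.4754 0.1516 0.1995] q [ 0.17   0.184  1.712 -0.002  1.248 -1.673] w 0.08516175772344042 F [-0.29 -0.66  0.01]
axes x,y,z cols
 [[-0.002 -0.27   0.963]
 [-0.002  0.963  0.27 ]
 [-1.    -0.001 -0.002]]
shift mm [-0.5  0.2  0.7] turn -0.06 or 179.94
```

View pics/w1.png

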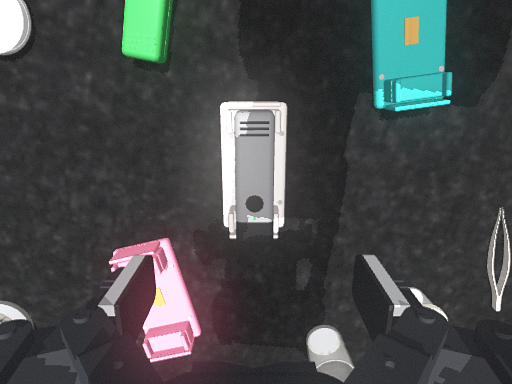

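The wrist view shows the grey scanner in its white cradle at (254,165), with the key at (254,203) and the nose pointing down the picture. The pink cradle is at (160,300), turquoise (410,50) and the green look-alike (147,25), all distinct from it. Next I refine its pose.

```bash
python3 - <<'E'
from h import *
a=np.load('w1.npz');K,R,t=cam('wrist',a['p'],a['q']);C=cloud(a['d'],K,R,t)
z=C[...,2];s=np.zeros(z.shape,bool);s[90:250,215:295]=1;s&=(z>.05)&(z<.075)
uv=np.argwhere(s)[:,::-1].astype(np.float32);r=cv2.minAreaRect(uv);b=cv2.boxPoints(r);P=onplane(b,.06,K,R,t)
print(s.sum(),np.median(z[s]),r);print(P.round(4),P.mean(0));D=np.diff(P,axis=0);print(np.linalg.norm(D,axis=1),np.degrees(np.arctan2(D[:,1],D[:,0])))
M=Ro.from_quat(np.roll(a['q'],-1)).as_matrix();print('tool-frame offset of scanner centre',M.T@(P.mean(0)-a['p']))
E
```

```text
5136 0.05951783960308099 ((254.0, 176.0), (132.0, 40.0), 90.0)
[[0.4235 0.1205 0.06  ]
 [0.4148 0.1516 0.06  ]
 [0.5267 0.185  0.06  ]
 [0.5365 0.15   0.06  ]] [0.47536887 0.15177339 0.06      ]
[0.03222188 0.11669763 0.03630518] [105.62866702  16.64492992 -74.34494153]
tool-frame offset of scanner centre [0.13946233 0.00032304 0.00037833]
```

Emit:
play_rows:
  plan:
    - [[0,0.03,0,0,0],[0,0.06,0,0,0],[0,0.09,0,0,0],[0,0.115,0,0,0],[0,0.135,0,0,0],[0,0.15,0,0,0],[0,0.16,0,0,0],[0,0.167,0,0,0],[0,0.171,0,0,0],[0,0.171,0,0,0],[0,0.171,0,0,0]]
  grip_force: 40

```text
clock: 3.75
position: [0.4756, 0.1514, 0.0291]
ee_rot: [0.7, -0.097, 0.701, 0.096]
contact_force: [0.7, -0.2, -0.2]
width: 0.0851
```

Emit:
play_rows:
  plan:
    - [[0.3,0,0,0,0],[0.4,0,0,0,0],[0.5,0,0,0,0],[0.7,0,0,0,0],[1,0,0,0,0],[1,0,0,0,0],[1,0,0,0,0],[1,0,0,0,0],[1,0,0,0,0]]
  grip_force: 40

```text
clock: 4.65
position: [0.4759, 0.1515, 0.0294]
ee_rot: [0.7, -0.097, 0.701, 0.096]
contact_force: [-0.3, -0.5, 5.6]
width: 0.0333
```

```bash
python3 - <<'E'
from h import *
rel([.476,.152,.18],15.7)
grab('wrist','w2')
E
```

```text
clock 4.65 pos [0.4759 0.1515 0.0294] q [ 0.17   0.368  1.949 -0.002  0.824 -1.673] w 0.03326461231677792 F [-0.33 -0.53  5.64]
axes x,y,z cols
 [[ 0.    -0.27   0.963]
 [-0.001  0.963  0.27 ]
 [-1.    -0.001 -0.   ]]
shift mm [-150.6    0.3    0.2] turn -0.05 or 179.95
```

View pics/w2.png

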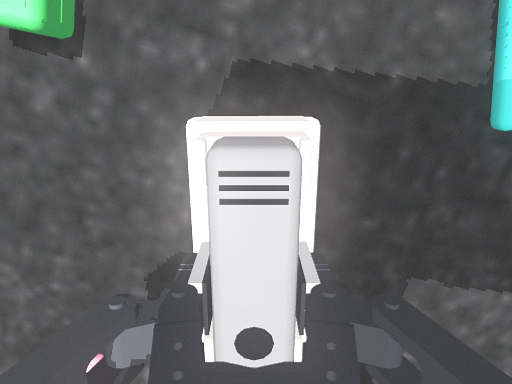

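The view confirms the pads on both sides of the grey body. Lifting straight up.

Emit:
play_rows:
  plan:
    - [[1,-0.004,0,0,0],[1,-0.01,0,0,0],[1,-0.02,0,0,0],[1,-0.035,0,0,0],[1,-0.053,0,0,0],[1,-0.073,0,0,0],[1,-0.093,0,0,0],[1,-0.113,0,0,0],[1,-0.13,0,0,0],[1,-0.142,0,0,0],[1,-0.15,0,0,0],[1,-0.15,0,0,0]]
  grip_force: 60

```text
clock: 5.9
position: [0.4764, 0.1518, 0.1804]
ee_rot: [0.701, -0.097, 0.7, 0.096]
contact_force: [-0.5, 0.4, -1.4]
width: 0.0328
```

```bash
python3 - <<'E'
from h import *
rel([.476,.152,.18],15.7)
im,d,s=grab('wrist','w3')
grab('scene','s3')
a=cv2.imread('pics/s3.png');cv2.imwrite('pics/s3c.png',cv2.resize(a[90:250,130:310],None,fx=4,fy=3.75,interpolation=cv2.INTER_CUBIC))
E
```

```text
clock 5.9 pos [0.4764 0.1518 0.1804] q [ 0.17   0.199  1.744 -0.002  1.197 -1.673] w 0.03284611768856159 F [-0.47  0.39 -1.42]
axes x,y,z cols
 [[ 0.002 -0.27   0.963]
 [-0.001  0.963  0.27 ]
 [-1.    -0.002  0.002]]
shift mm [ 0.4  0.3 -0.3] turn -0.05 or 179.95
```

View pics/w3.png

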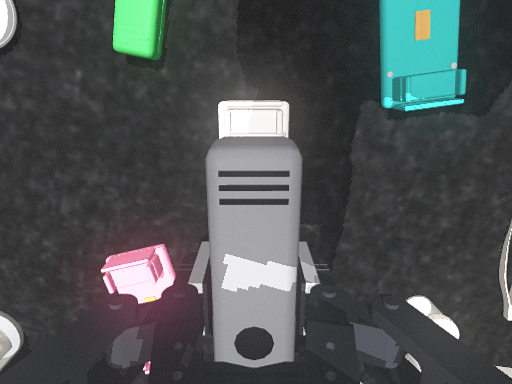

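View pics/s3c.png

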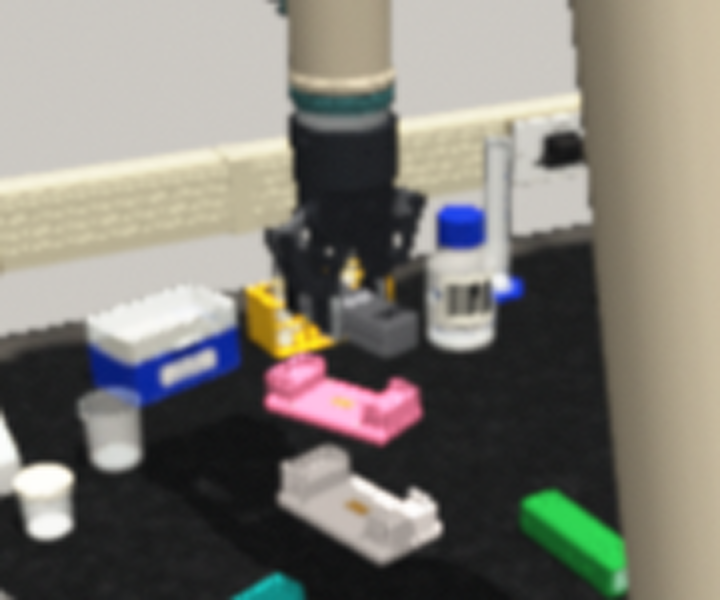

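Scanner is lifted and held level; the white cradle is left empty at (355,505) in the crop. The scene view gives a sticker azimuth of about 169° ±6. For a check, I'll swing the tool so the wrist camera sees the sticker.

```bash
python3 - <<'E'
from h import *
rel([.561,-.101,.18],-84)
E
```

```text
clock 6.0 pos [0.4754 0.1516 0.1789] q [ 0.17   0.2    1.746 -0.002  1.197 -1.673] w 0.03361370856526207 F [-0.73  1.13 -1.55]
axes x,y,z cols
 [[-0.001 -0.27   0.963]
 [-0.002  0.963  0.27 ]
 [-1.    -0.001 -0.001]]
shift mm [  -0.7 -266.3   14.3] turn 99.65 or -80.35
```

Emit:
play_rows:
  plan:
    - [[1,0,-0.01,0,4],[1,0,-0.03,0.002,12],[1,0,-0.055,0.004,20],[1,0,-0.08,0.006,28],[1,0,-0.11,0.008,36],[1,0,-0.14,0.01,44],[1,0,-0.17,0.012,52],[1,0,-0.2,0.014,60],[1,0,-0.225,0.014,68],[1,0,-0.245,0.014,76],[1,0,-0.26,0.014,84],[1,0,-0.266,0.014,92]]

```text
clock: 7.2
position: [0.5605, -0.1022, 0.1778]
ee_rot: [0.554, 0.438, 0.555, -0.44]
contact_force: [-0.3, 0.1, -1.7]
width: 0.0331
```

Emit:
play_rows:
  plan:
    - [[1,0,0,0,5],[1,0,0,0,8],[1,0,0,0,8]]

```text
clock: 7.5
position: [0.5598, -0.1023, 0.1764]
ee_rot: [0.521, 0.475, 0.524, -0.478]
contact_force: [0.5, 0.2, -1.7]
width: 0.0331
```

```bash
python3 - <<'E'
from h import *
rel([.561,-.101,.18],-84)
im,d,s=grab('wrist','w4')
E
```

```text
clock 7.5 pos [ 0.5598 -0.1023  0.1764] q [-0.301  0.306  1.602 -0.003  1.239 -0.392] w 0.033053530982851964 F [ 0.53  0.23 -1.65]
axes x,y,z cols
 [[-0.006  0.996  0.091]
 [-0.001  0.091 -0.996]
 [-1.    -0.006  0.   ]]
shift mm [-3.6  1.3 -1.1] turn -0.78 or 179.22
```

View pics/w4.png

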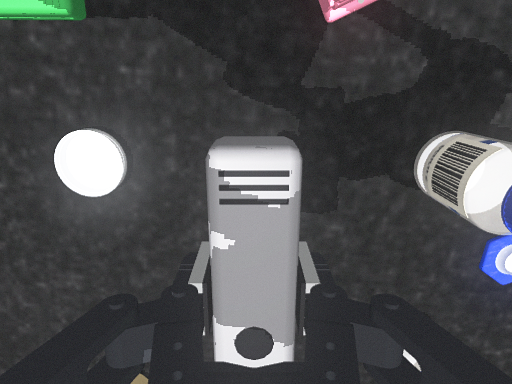

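```bash
python3 - <<'E'
from h import *
a=np.load('w4.npz');im=a['im'];K,R,t=cam('wrist',a['p'],a['q']);C=cloud(a['d'],K,R,t)
cv2.imwrite('pics/w4c.png',cv2.resize(im[120:245,405:512,::-1],None,fx=4.8,fy=4.8,interpolation=cv2.INTER_CUBIC))
m=np.zeros(C.shape[:2],bool);m[120:245,405:512]=1
m&=(C[...,2]>.012)&(C[...,2]<.09)
xy=C[m][:,:2]
from scipy.optimize import least_squares
ok=np.hypot(*(xy-[.74,-.08]).T)<.045
f=least_squares(lambda c:np.hypot(*(xy[ok]-c).T)-.0335,[.74,-.079],loss='soft_l1',f_scale=.002);c=f.x;print(ok.sum(),c)
g=cv2.cvtColor(im,cv2.COLOR_RGB2GRAY)
k=m&(g<110)&(C[...,2]>.03)&(np.abs(np.hypot(C[...,0]-c[0],C[...,1]-c[1])-.0335)<.004)
az=np.degrees(np.arctan2(C[...,1]-c[1],C[...,0]-c[0]))%360
print('dark az pct',np.percentile(az[k],[0,2,50,98,100]),k.sum(),'z',np.percentile(C[k][:,2],[2,98]))
# polar unwrap using depth-free: project cylinder surface
A=np.radians(np.arange(90,271,1.));Z=np.arange(.1,.005,-.0005)
AA,ZZ=np.meshgrid(A,Z);P=np.stack([c[0]+.0335*np.cos(AA),c[1]+.0335*np.sin(AA),ZZ],-1)@R.T+t
U=(P[...,:2]/P[...,2:])@np.diag([K[0,0],K[1,1]])+K[:2,2]
w=cv2.remap(im,U[...,0].astype(np.float32),U[...,1].astype(np.float32),cv2.INTER_LINEAR)
cv2.imwrite('pics/unw.png',cv2.resize(w[:,:,::-1],None,fx=4,fy=2.5))
E
```

```text
4724 [ 0.74097347 -0.08106097]
dark az pct [ 83.17179404  96.58917592 165.1675999  207.72115523 245.6400688 ] 1266 z [0.04109812 0.07839077]
```

View pics/w4c.png

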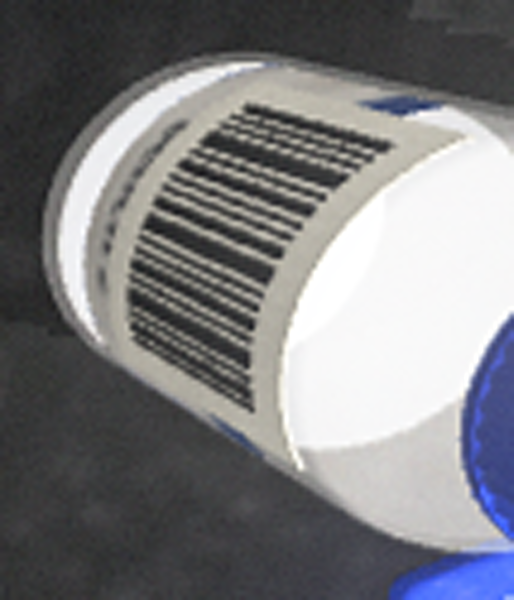

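View pics/unw.png

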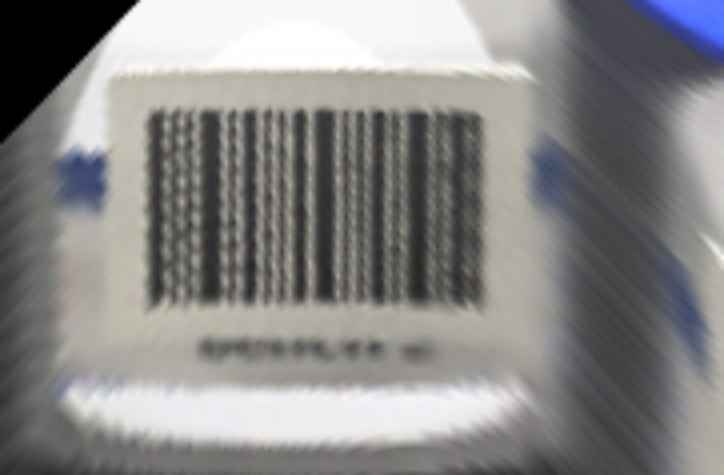

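```bash
python3 - <<'E'
from h import *
rel([.551,-.0443,.18],-10.8)
E
```

```text
clock 7.55 pos [ 0.5599 -0.1022  0.1766] q [-0.301  0.306  1.602 -0.003  1.239 -0.393] w 0.033530768547215886 F [ 0.01  0.02 -0.7 ]
axes x,y,z cols
 [[-0.006  0.996  0.092]
 [-0.001  0.092 -0.996]
 [-1.    -0.006  0.   ]]
shift mm [ -3.4  -3.6 -58.5] turn -73.91 or 106.09
```

Emit:
play_rows:
  plan:
    - [[1,-0.003,0,-0.01,-4],[1,-0.003,0,-0.02,-11],[1,-0.003,-0.001,-0.03,-18],[1,-0.003,-0.002,-0.04,-25],[1,-0.003,-0.003,-0.05,-32],[1,-0.003,-0.004,-0.058,-40],[1,-0.003,-0.004,-0.058,-48],[1,-0.003,-0.004,-0.058,-56],[1,-0.003,-0.004,-0.058,-64],[1,-0.003,-0.004,-0.058,-71],[1,-0.003,-0.004,-0.058,-74],[1,-0.003,-0.004,-0.058,-74]]

```text
clock: 8.75
position: [0.5503, -0.0446, 0.1792]
ee_rot: [0.702, 0.065, 0.706, -0.066]
contact_force: [0.1, 0.5, -1.1]
width: 0.0331
```

```bash
python3 - <<'E'
from h import *
rel([.551,-.0443,.0445],-10.8)
E
```

```text
clock 8.75 pos [ 0.5503 -0.0446  0.1792] q [-0.206  0.28   1.634 -0.002  1.234 -1.59 ] w 0.03312913845950492 F [ 0.11  0.5  -1.11]
axes x,y,z cols
 [[-0.006  0.185  0.983]
 [-0.001  0.983 -0.185]
 [-1.    -0.002 -0.006]]
shift mm [134.6   0.6   1.5] turn 0.15 or -179.85
```

Emit:
play_rows:
  plan:
    - [[1,0.01,0,0,0],[1,0.03,0,0,0],[1,0.05,0,0.001,0],[1,0.07,0,0.001,0],[1,0.09,0,0.001,0],[1,0.105,0,0.001,0],[1,0.118,0,0.001,0],[1,0.127,0,0.001,0],[1,0.132,0,0.001,0],[1,0.134,0,0.001,0],[1,0.134,0,0.001,0],[1,0.134,0,0.001,0]]

```text
clock: 9.95
position: [0.5509, -0.0449, 0.0457]
ee_rot: [0.702, 0.065, 0.706, -0.066]
contact_force: [0.6, -0.3, -1.0]
width: 0.0329
```

```bash
python3 - <<'E'
from h import *
rel([.551,-.0443,.0445],-10.8)
grab('top','t5');grab('wrist','w5');grab('scene','s5')
a=cv2.imread('pics/top0.png')
b=cv2.imread('pics/t5.png');c=cv2.imread('pics/s5.png')
cv2.imwrite('pics/v5.png',np.hstack([cv2.resize(b[90:270,160:400],(480,400),interpolation=cv2.INTER_CUBIC),cv2.resize(c[130:250,190:290],(310,400),interpolation=cv2.INTER_CUBIC)]))
A=np.load('t5.npz');K,R,t=cam('top');C=cloud(A['d'],K,R,t)
hsv=cv2.cvtColor(A['im'],cv2.COLOR_RGB2HSV);blue=(hsv[...,0]>105)&(hsv[...,0]<130)&(hsv[...,1]>150)&(hsv[...,2]>80)
for (u0,u1,v0,v1) in ((262,298,100,140),(330,356,115,140)):
    k=np.zeros_like(blue);k[v0:v1,u0:u1]=1;print(np.median(C[k&blue],0))
# scanner
z=C[...,2];g=A['im'].astype(int)
s=np.zeros(z.shape,bool);s[150:240,235:305]=1;s&=(z>.06)&(z<.085);print(s.sum())
if s.sum()>20:
    r=cv2.minAreaRect(np.argwhere(s)[:,::-1].astype(np.float32));P=onplane(cv2.boxPoints(r),.075,K,R,t);print(P.round(4),P.mean(0))
E
```

```text
clock 9.95 pos [ 0.5509 -0.0449  0.0457] q [-0.206  0.412  1.811 -0.002  0.924 -1.589] w 0.032927888488483575 F [ 0.55 -0.25 -1.05]
axes x,y,z cols
 [[-0.005  0.185  0.983]
 [-0.001  0.983 -0.185]
 [-1.    -0.002 -0.005]]
shift mm [ 1.2  0.6 -0. ] turn 0.15 or -179.85
[ 0.74036216 -0.07914114  0.14232405]
[ 0.72475694 -0.27043714  0.0961155 ]
127
[[ 0.496  -0.0164  0.075 ]
 [ 0.5283 -0.023   0.075 ]
 [ 0.5214 -0.0566  0.075 ]
 [ 0.4891 -0.0498  0.075 ]] [ 0.50872723 -0.03644152  0.075     ]
```

View pics/v5.png

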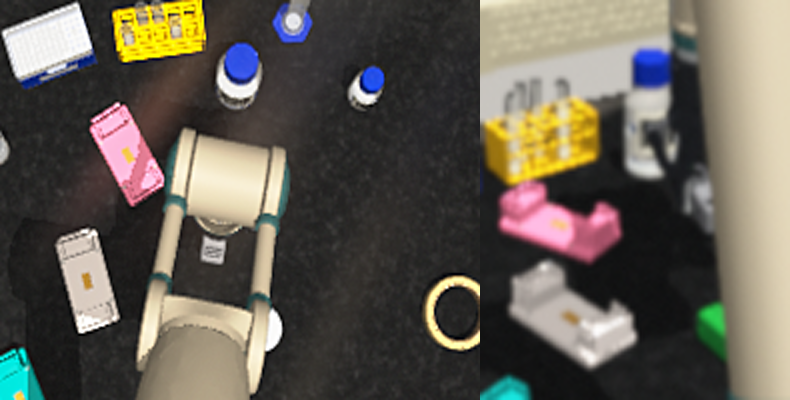

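View pics/w5.png

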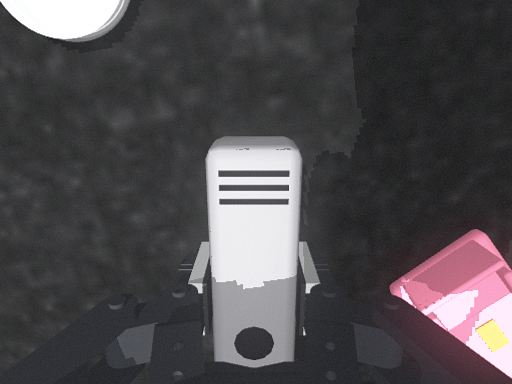

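Both bottles are where they started, and the scanner's rear edge is where I predicted. I'll let it settle, then hand in.

Emit:
play_rows:
  plan:
    - [[1,0,0,0,0],[1,0,0,0,0],[1,0,0,0,0],[1,0,0,0,0],[1,0,0,0,0]]

```text
clock: 10.6
position: [0.5508, -0.0449, 0.0457]
ee_rot: [0.702, 0.065, 0.706, -0.066]
contact_force: [-0.3, 0.0, -1.2]
width: 0.0332
```

```bash
python3 - <<'E'
from h import *
rel([.551,-.0443,.0445],-10.8); print(np.abs(manip.get_state()['qd']).max())
print(manip.sign_off())
E
```

```text
clock 10.6 pos [ 0.5508 -0.0449  0.0457] q [-0.206  0.412  1.811 -0.002  0.924 -1.589] w 0.03315597644411856 F [-0.27  0.01 -1.19]
axes x,y,z cols
 [[-0.005  0.185  0.983]
 [-0.001  0.983 -0.185]
 [-1.    -0.002 -0.005]]
shift mm [1.2 0.6 0. ] turn 0.15 or -179.85
0.0016593891224753088
the job is handed in; nothing more can be done
None
```

I lifted the grey scanner straight up out of the white cradle, carried it level to the larger bottle and handed the job in at 10.6 s with it still held. It is about 60 mm above the bench, with the window about 100 mm from the sticker. The hand-in gives no verdict.

**Last checks:**
- **Position:** the tool was about 1 mm and 0.15° from where I wanted it. The scanner had not slipped in the grip, and its rear edge in the top view was within about 1 mm of where it should be.
- **Aim:** two views agreed on which way the sticker faces: about 168.6° from the scene camera and 169.2° from the wrist camera.
- **Stillness:** joint speeds were below 0.002 rad/s, and the fingers were closed on the scanner at 33 mm.
- **Bottles:** their caps were within about 1 mm of where they started.

**Not checked or not as planned:**
- **First move:** I wrote it in millimetres instead of metres. The 50 mm limit per row kept it to a harmless step along the intended line.
- **Nose and window:** the arm hid them at the end, so the aim there is worked out from the grip and the tool pose, not seen directly.
- **Other loose things:** I did not measure the pot, dish or tape roll again. Nothing passed close to them.

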